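# Put the breakfast boards away in their graded stand

## Task

The three breakfast boards in the dish drainer are dry: put them away, upright, in the wooden board stand. They look alike but differ a little in thickness, and so do the stand's three slots, so feel how thick each board is as you take it and give it the slot made for it, centred lengthways and all the way down until it rests on the wood. Lower the boards in rather than dropping them, and don't bump the food tin or the spice jar.

Things in the scene. Friction and masses are not known exactly. Their poses are not given: they have to be found in the camera images.
- board_a: One of three like boards of plain wood, 0.15 to 0.22 kg: 150 mm long (its x), 100 mm high on its long edge (its z), steel eyelet in an upper corner. Thickness (its y) 9, 13 or 17 mm, one board of each; which this is must be felt. Origin: centre of the underside, top edge 100 mm above. Starts upright in the drainer, 50 mm free on either side above the wires; 46 mm of it stand clear of the wires.
- board_b: One of three like boards of plain wood, 0.15 to 0.22 kg: 150 mm long (its x), 100 mm high on its long edge (its z), steel eyelet in an upper corner. Thickness (its y) 9, 13 or 17 mm, one board of each; which this is must be felt. Origin: centre of the underside, top edge 100 mm above. Starts upright in the drainer, 50 mm free on either side above the wires; 46 mm of it stand clear of the wires.
- board_c: One of three like boards of plain wood, 0.15 to 0.22 kg: 150 mm long (its x), 100 mm high on its long edge (its z), steel eyelet in an upper corner. Thickness (its y) 9, 13 or 17 mm, one board of each; which this is must be felt. Origin: centre of the underside, top edge 100 mm above. Starts upright in the drainer, 50 mm free on either side above the wires; 46 mm of it stand clear of the wires.
- drainer: Dish drainer, fixed: white tray 170 x 235 mm (its x, y) with ten steel wire hoops, 120 mm wide along x, 23 mm apart along y, tops 62 mm above the worktop. Boards stand along its x in the gaps at y = -69, 0, 69 mm in any order, on the tray floor 8 mm above the worktop. Origin: underside centre. Left or right of the board stand.
- stand: Board stand, fixed: dark wooden foot 130 x 185 mm (its x, y), 16 mm high, with three pairs of 6 mm steel hoops, 84 mm wide along x, 47 mm high above the foot, straight to 32 mm, then splayed outwards 6 mm as a lead-in. A board stands between a pair, along the stand's x. Pairs are graded along y. Origin: underside centre.
- slot_1 (a point): Slot 1 of the stand, at y = -58 mm in the stand's frame: clear gap 11.2 mm, made for the 9 mm board. The point is the middle of the slot on top of the wooden foot, 16 mm above the worktop; axes as the stand's. A board put in fully has its origin at this point.
- slot_2 (a point): Slot 2 of the stand, at y = 0 mm in the stand's frame: clear gap 15.2 mm, made for the 13 mm board. The point is the middle of the slot on top of the wooden foot, 16 mm above the worktop; axes as the stand's. A board put in fully has its origin at this point.
- slot_3 (a point): Slot 3 of the stand, at y = 58 mm in the stand's frame: clear gap 19.2 mm, made for the 17 mm board. The point is the middle of the slot on top of the wooden foot, 16 mm above the worktop; axes as the stand's. A board put in fully has its origin at this point.
- tin: Low round food tin, 86 mm across, 40 mm high, loose, behind the work, left of the kettle. Origin: underside centre.
- spice: Glass spice jar with a black cap, 41 mm across, 105 mm high, loose, at the front right of the work beside the hob. Origin: underside centre.
Not all that is in view belongs to the job. What is shaped like the spice but orange is not meant.

How it is judged (in metres and radians):
At the end, for the whole second after the job is handed in: All three boards stand in the stand, one to a slot: underside within 4 mm of the wooden foot, within 30 mm of the slot's middle lengthways and 5 mm sideways, upright within 0.12 rad, at rest, released; tin and jar upright (within 0.2 rad) (((z of board_a in the frame of slot_1 between -0.004 and 0.004 m and x of board_a in the frame of slot_1 between -0.03 and 0.03 m and y of board_a in the frame of slot_1 between -0.005 and 0.005 m) or (z of board_a in the frame of slot_2 between -0.004 and 0.004 m and x of board_a in the frame of slot_2 between -0.03 and 0.03 m and y of board_a in the frame of slot_2 between -0.005 and 0.005 m) or (z of board_a in the frame of slot_3 between -0.004 and 0.004 m and x of board_a in the frame of slot_3 between -0.03 and 0.03 m and y of board_a in the frame of slot_3 between -0.005 and 0.005 m)) and angle between each of board_a, board_b, board_c's own z axis and vertical below 0.12 rad and linear speed of each of board_a, board_b, board_c below 0.02 m/s and contact force between the fingers and board_a below 0.1 N and ((z of board_b in the frame of slot_1 between -0.004 and 0.004 m and x of board_b in the frame of slot_1 between -0.03 and 0.03 m and y of board_b in the frame of slot_1 between -0.005 and 0.005 m) or (z of board_b in the frame of slot_2 between -0.004 and 0.004 m and x of board_b in the frame of slot_2 between -0.03 and 0.03 m and y of board_b in the frame of slot_2 between -0.005 and 0.005 m) or (z of board_b in the frame of slot_3 between -0.004 and 0.004 m and x of board_b in the frame of slot_3 between -0.03 and 0.03 m and y of board_b in the frame of slot_3 between -0.005 and 0.005 m)) and contact force between the fingers and board_b below 0.1 N and ((z of board_c in the frame of slot_1 between -0.004 and 0.004 m and x of board_c in the frame of slot_1 between -0.03 and 0.03 m and y of board_c in the frame of slot_1 between -0.005 and 0.005 m) or (z of board_c in the frame of slot_2 between -0.004 and 0.004 m and x of board_c in the frame of slot_2 between -0.03 and 0.03 m and y of board_c in the frame of slot_2 between -0.005 and 0.005 m) or (z of board_c in the frame of slot_3 between -0.004 and 0.004 m and x of board_c in the frame of slot_3 between -0.03 and 0.03 m and y of board_c in the frame of slot_3 between -0.005 and 0.005 m)) and contact force between the fingers and board_c below 0.1 N and angle between each of tin, spice's own z axis and vertical below 0.2 rad); the robot touches nothing.
It fails at once if A board is dropped: it falls faster than 0.5 m/s out of the fingers (about 13 mm of free fall) ((linear speed of board_a above 0.5 m/s and contact force between each of the fingers, the arm and board_a below 0.05 N) or (linear speed of board_b above 0.5 m/s and contact force between each of the fingers, the arm and board_b below 0.05 N) or (linear speed of board_c above 0.5 m/s and contact force between each of the fingers, the arm and board_c below 0.05 N)).
It fails at once if The food tin or the spice jar is pushed more than 20 mm (distance of any of tin, spice from where it was at the start of the episode above 0.02 m).
It also fails if it takes over 69 s, if anything falls off the work surface, if the arm or the gripper's body presses on something with over 40 N, if the wrist force passes 120 N, or if a joint passes its speed limit or range.

## Robot

A 7-joint arm with a two-finger parallel gripper is mounted at the origin on a cart in front of the work surface, level with it; the furniture and walls round the work are solid. World frame = base frame: x ahead of the robot, y to its left, z up, the work surface at z = 0. Lengths are in m, angles in degrees, forces in N, time in s.
With the tool pointing down it reaches from about 0.4 to 0.875 m from the base axis. Payload 19.3 kg.
Tool frame: the origin (TCP) lies on the mounting face of the last link; the fingertips stand tip_extent ahead of it and the grasp point (between the pads) lies 155 mm ahead of it (tip_extent is the distance from the TCP to the fingertips, in m); z points along the fingers, y is the line along which they close (so a half turn about z gives the same grasp; the last joint's range is limited). The gripper opens to 85 mm and grips with 20 to 120 N. Pads are 22 mm wide; open, the fingers measure 114 mm over their backs; the gripper's body (76 mm by 85 mm) begins 54 mm behind the grasp point. The pads swing forward as they close: fully open they stand 13 mm farther back than shut.
Start: joints at [60.092, 29.874, -2.08, 91.645, 1.215, 58.505, -6.463], TCP at [0.273, -0.562, 0.405] pointing down, gripper open.
Joint ranges: [-166.77, 166.77], [-17.47, 122.26], [-85.68, 81.53], [9.62, 139.38], [-72.42, 252.41], [9.2, 110.78], [-144.41, 144.41]. Speed limits (degrees/s): [108.29, 108.29, 136.94, 136.94, 172.46, 172.46, 172.46].

## Interface

Orientations are given as [roll, pitch, yaw] about the fixed x, y, z axes, in that order (R = Rz(yaw) Ry(pitch) Rx(roll)).
In Python, from plant import * gives the robot as it stands. The module is installed in compiled form; this text tells all that it offers.
- The arm moves only by the shell command python3 -m creep 'ROWS' [OPENING] [FORCE]. ROWS is text: rows parted by semicolons, each of 6 numbers parted by spaces: the shift along the tool's x, y, z in units of 25 mm (1.0 is 25 mm), then the turn, a rotation vector about the tool's x, y, z in rad. In form: x y z wx wy wz; .... A call has 1 to 5 rows; each row shifts and turns the commanded pose from where the row before left it, along the tool's axes as they then stand; what a row does not reach is not made up. A row lasts 1/10 s, in which the tool goes at most 50 mm and 8.59 degrees, less where a joint would pass 70% of its speed; a pose out of reach is approached as far as the arm can. A call is refused whole if a number of a shift passes 1 or a number of a turn 0.15, either way. A call with a gripper value outside its range is refused whole. OPENING is the closure, from 0 (fully open) to 1 (shut), set as the call begins (- or left out, the last holds). The fingers move at their own pace and stop on an object; FORCE is the grip in N (left out, the last holds). Time passes only in rows, so rows that do not move let the fingers close. It gives the time, the measured TCP pose, the force, the opening and the grip force at its end, in the units of the state.
- get_state(): the state, without advancing time (a new reading comes with each control period).
- capture(name): name is "scene" or "top" or "wrist"; returns (picture, depth): 400x640x3 uint8, red, green, blue; 400x640 float32, m along the optical axis (not along the pixel's ray), 0 where there is no reading.
- get_calibration(name): a dict with "fx", "fy", "cx", "cy" (pixels), "rvec" (rotation vector, rad) and "tvec" (3), from world to camera coordinates, as OpenCV has them. Camera axes: x right, y down, z forward; pixel columns grow to the right and rows downward; lengths in m; the calibration is good to about 2 mm. A picture is of the moment at which its call begins: read the wrist's pose just before it. get_calibration takes no time and is no camera call; for the wrist camera it gives the pose at the moment of the call.
- sign_off(): hands the job in; it is judged then, once.
Trained networks look in the newest picture that a camera, given by its name, has taken for a name from the list of things; names that differ only in an ending like _2 or _b are one class to them, and where a whole thing is asked for, a point or a joint stands for the part that bears it (a point fixed in the world has none). Each returns a list of dicts, best first, with "conf" (0 to 1); they miss things now and then, are a little off and sometimes report something else, mostly with a low value. They report only what shows in the picture. A call takes as long as a camera call. They do not tell look-alikes from the thing itself.
- boxes_of(target, camera): "point" ([x, y, z] in m, in world coordinates, good to about 4 mm: the middle of the surface that is visible of it).
- masks_of(target, camera): "pixels" (400x640 bool, what is visible of it).
The state is a dict: "t": time; "joint_pos": joint angles; "qd": joint speeds; "joint_efforts": joint torques, N m; "tool_pos": TCP position; "tool_rot": TCP orientation; "force": force on the tool from outside, world axes, zero at the start; "moment": the same for the moment, N m; "gripper_width": finger opening in m; "finger_force": force on a finger pad.
Only numpy, scipy, OpenCV 4.12 (cv2) and the standard library are available. Lean on these libraries where they do the work, as an engineer would, in place of code of your own. Each camera call takes 0.05 s, during which the arm holds its last target. There are 200 camera calls.

## Working session

There is one attempt and no reset: what is moved stays moved. The work goes in short steps, Python scripts to look and compute and a shell command to move; the robot and the scene stay as the last step left them, time stands still between calls to the robot, and variables do not carry over. Pictures are saved under pics/ and viewed, at most 10 in all, crops included, and the job is handed in when it is done.

```bash
mkdir -p pics
cat > h.py <<'E'
from plant import *
import numpy as np, cv2
from scipy.spatial.transform import Rotation as R
def cloud(cam):
    im,d=capture(cam); c=get_calibration(cam)
    v,u=np.indices(d.shape); 
    p=np.stack([(u-c['cx'])/c['fx']*d,(v-c['cy'])/c['fy']*d,d],-1)
    Rm=cv2.Rodrigues(np.array(c['rvec'],float))[0]
    P=(p-np.array(c['tvec']).ravel())@Rm
    P[d==0]=np.nan
    return im,d,P
E
python3 - <<'E'
from h import *
s=get_state(); print({k:np.round(s[k],3) for k in s})
a=[]
for c in("scene","top"):
    im,d,P=cloud(c); np.savez(f'{c}.npz',im=im,P=P)
    cv2.imwrite(f'pics/{c}0.png',im[...,::-1])
    for t in("board_a","drainer","stand","tin","spice"):
        print(c,t,[(np.round(b['point'],3).tolist(),round(b['conf'],2)) for b in boxes_of(t,c)])
    for t in("board_a","stand","drainer"):
        for i,m in enumerate(masks_of(t,c)):
            q=P[m['pixels']]; q=q[~np.isnan(q[:,0])]
            np.save(f'm_{c}_{t}_{i}.npy',m['pixels'])
            print(c,t,i,round(m['conf'],2),len(q),np.round(np.percentile(q,[2,50,98],axis=0),3).tolist())
E
```

```text
{'t': np.float64(0.0), 'joint_pos': array([60.093, 29.911, -2.081, 91.673,  1.213, 58.504, -6.463]), 'qd': array([ 0.018, -0.021, -0.013, -0.007, -0.011,  0.028,  0.04 ]), 'joint_efforts': array([ 2.0000e-03, -9.2710e+01,  1.9810e+00, -3.6992e+01,  1.8000e-02,
        8.0000e-03,  0.0000e+00]), 'tool_pos': array([ 0.273, -0.562,  0.404]), 'tool_rot': array([-1.79934e+02,  4.00000e-03,  2.58830e+01]), 'force': array([-0.417, -0.356,  0.8  ]), 'moment': array([ 0.044, -0.045, -0.036]), 'finger_force': np.float64(0.0), 'gripper_width': np.float64(0.085)}
scene board_a [([0.48, 0.114, 0.075], 0.71), ([0.48, 0.25, 0.075], 0.64), ([0.472, 0.185, 0.081], 0.56)]
scene drainer [([0.452, 0.256, 0.006], 0.7), ([0.478, 0.113, 0.076], 0.53), ([0.477, -0.11, 0.016], 0.46)]
scene stand [([0.474, -0.108, 0.018], 0.74)]
scene tin [([0.708, 0.042, 0.039], 0.68)]
scene spice [([0.411, -0.344, 0.066], 0.81), ([0.424, -0.264, 0.065], 0.52), ([0.438, -0.533, 0.087], 0.41)]
scene board_a 0 0.74 869 [[0.414, 0.168, 0.018], [0.47, 0.185, 0.074], [0.557, 0.197, 0.11]]
scene board_a 1 0.73 674 [[0.424, 0.105, 
[... 529 characters left out ...]
.73)]
top drainer [([0.5, 0.16, 0.006], 0.87)]
top stand [([0.485, -0.122, 0.016], 0.87)]
top tin [([0.724, 0.035, 0.038], 0.88)]
top spice [([0.431, -0.535, 0.102], 0.76), ([0.426, -0.268, 0.102], 0.65), ([0.418, -0.346, 0.104], 0.49)]
top board_a 0 0.84 535 [[0.42, 0.238, 0.018], [0.484, 0.247, 0.089], [0.561, 0.261, 0.111]]
top board_a 1 0.65 578 [[0.413, 0.167, 0.015], [0.481, 0.177, 0.097], [0.555, 0.193, 0.111]]
top board_a 2 0.56 369 [[0.423, 0.101, 0.026], [0.489, 0.11, 0.088], [0.561, 0.122, 0.111]]
top drainer 0 0.8 1945 [[0.411, 0.067, 0.002], [0.498, 0.155, 0.009], [0.586, 0.3, 0.061]]
top drainer 1 0.51 2231 [[0.424, -0.207, -0.0], [0.487, -0.117, 0.016], [0.555, -0.028, 0.064]]
```

Run:
```python
from h import *
T=np.load('top.npz');P=T['P'];im=T['im']
S=np.load('scene.npz')
for n in ('top','scene'):
  D=np.load(n+'.npz');Q=D['P']
  for i in range(3):
    m=np.load(f'm_{n}_board_a_{i}.npy'); q=Q[m]; q=q[(q[:,2]>.102)&(q[:,2]<.115)][:,:2]
    r=cv2.minAreaRect(q.astype(np.float32)); print(n,i,len(q),np.round(q.mean(0),4),np.round(r[0],4),np.round(r[1],4),round(r[2],2))
  q=Q.reshape(-1,3)
  for nm,b,z in (('foot',(.35,.62,-.25,.03),(.012,.020)),('hooptop',(.35,.62,-.25,.03),(.055,.07)),('tray',(.35,.62,.03,.33),(.004,.014)),('wires',(.35,.62,.03,.33),(.05,.066))):
    k=(q[:,0]>b[0])&(q[:,0]<b[1])&(q[:,1]>b[2])&(q[:,1]<b[3])&(q[:,2]>z[0])&(q[:,2]<z[1])
    r=cv2.minAreaRect(q[k][:,:2].astype(np.float32)); print(n,nm,k.sum(),np.round(r[0],4),np.round(r[1],4),round(r[2],2))
cv2.imwrite('pics/top_s.png',im[...,::-1])
```

```text
top 0 202 [0.4892 0.2512] [0.4916 0.252 ] [0.139  0.0145] 5.05
top 1 246 [0.4858 0.1817] [0.4863 0.1824] [0.1449 0.0178] 5.42
top 2 146 [0.4887 0.1132] [0.4919 0.1134] [0.1416 0.0099] 6.61
top foot 1575 [ 0.4897 -0.1171] [0.1297 0.1843] 5.96
top hooptop 293 [ 0.4885 -0.1154] [0.0827 0.1553] 6.31
top tray 1549 [0.5005 0.18  ] [0.2958 0.2402] 88.83
top wires 392 [0.4905 0.1836] [0.1546 0.2165] 1.15
scene 0 189 [0.4848 0.1819] [0.4861 0.1808] [0.1387 0.021 ] 5.75
scene 1 115 [0.4875 0.1131] [0.4922 0.1132] [0.1397 0.0125] 5.89
scene 2 162 [0.4865 0.2519] [0.4905 0.2516] [0.1458 0.015 ] 5.28
scene foot 890 [ 0.4911 -0.1182] [0.1325 0.1885] 5.16
scene hooptop 223 [ 0.4898 -0.1437] [0.2147 0.1018] 87.19
scene tray 801 [0.4976 0.1797] [0.2971 0.2379] 89.76
scene wires 465 [0.491  0.1817] [0.2257 0.1554] 87.83
```

View pics/top0.png

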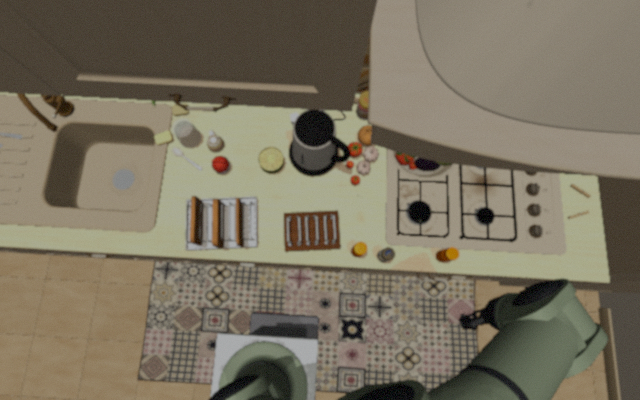

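View pics/scene0.png

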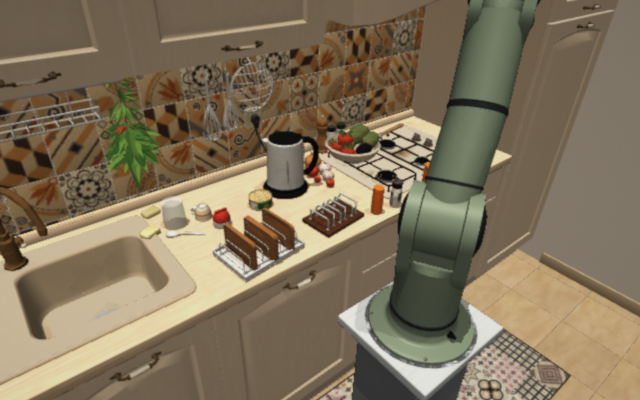

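The top view shows the drainer with three boards at about (222,222) and the stand at (312,230). The tin is at (271,159), and the spice jar is the dark-capped one at (386,254), with an orange look-alike at (360,249). The scene view agrees. I'll move over the stand first to see how the slots are graded.

```bash
python3 -m creep '0 0 0 0 0 0.116; 0 0 0 0 0 0.116; 0 0 0 0 0 0.116; 0.6 -1 0 0 0 0; 0.6 -1 0 0 0 0' 0.5 40
python3 -m creep '0.7 -1 0 0 0 0; 0.7 -1 0 0 0 0; 0.7 -1 0 0 0 0; 0.7 -1 0 0 0 0; 0.7 -1 0 0 0 0'
python3 -m creep '0.7 -1 0 0 0 0; 0.7 -1 0 0 0 0; 0.7 -1 0 0 0 0; 0.7 -1 0 0 0 0; 0.7 -1 0 0 0 0'
python3 -m creep '0.7 -1 0 0 0 0; 0.7 -1 0 0 0 0; 0.7 -1 0 0 0 0; 0.3 -1 0 0 0 0; 0.2 -0.8 0 0 0 0'
python3 -m creep '0 0 0 0 0 0; 0 0 0 0 0 0'
python3 - <<'E'
from h import *
s=get_state(); print(s['tool_pos'],s['tool_rot'],s['gripper_width'])
im,d,P=cloud('wrist'); np.savez('w1.npz',im=im,P=P)
cv2.imwrite('pics/w1.png',im[...,::-1])
q=P.reshape(-1,3)
for nm,z in (('foot',(.012,.020)),('hoop',(.055,.068))):
    k=(q[:,0]>.38)&(q[:,0]<.6)&(q[:,1]>-.25)&(q[:,1]<.0)&(q[:,2]>z[0])&(q[:,2]<z[1])
    r=cv2.minAreaRect(q[k][:,:2].astype(np.float32)); print(nm,k.sum(),np.round(r[0],4),np.round(r[1],4),round(r[2],2))
y=R.from_euler('z',-6,degrees=True).apply(q-[.49,-.117,0])
k=(abs(y[:,0])<.04)&(abs(y[:,1])<.11)&(y[:,2]>.035)&(y[:,2]<.068)
h,e=np.histogram(y[k,1],np.arange(-.1,.1,.002)); print([(round(a*1000+1),int(b)) for a,b in zip(e,h) if b])
E
```

```text
t: 1.4
tool_pos: [0.2975, -0.5089, 0.4044]
tool_rot: [-180.0, 0.0, 5.9]
force: [0.6, 0.2, -0.4]
gripper_width: 0.0426
finger_force: 0.0
t: 1.9
tool_pos: [0.3721, -0.3749, 0.4048]
tool_rot: [180.0, -0.0, 5.9]
force: [0.7, 0.7, 0.6]
gripper_width: 0.0428
finger_force: 0.0
t: 2.4
tool_pos: [0.4461, -0.2416, 0.4049]
tool_rot: [180.0, -0.0, 5.9]
force: [0.4, -1.3, -1.0]
gripper_width: 0.0427
finger_force: 0.0
t: 2.9
tool_pos: [0.4983, -0.1149, 0.4047]
tool_rot: [-180.0, -0.0, 6.0]
force: [0.3, -0.6, 1.3]
gripper_width: 0.0428
finger_force: 0.0
t: 3.1
tool_pos: [0.4979, -0.1166, 0.4048]
tool_rot: [180.0, -0.0, 6.0]
force: [-0.5, 0.6, -0.3]
gripper_width: 0.0431
finger_force: 0.0
[ 0.49789919 -0.11656352  0.40475222] [ 1.79989422e+02 -2.81124938e-03  5.98371716e+00] 0.04307835804080314
foot 15914 [ 0.4917 -0.1201] [0.1281 0.1849] 5.92
hoop 3234 [ 0.4914 -0.118 ] [0.0826 0.1554] 5.92
[(-79, 31), (-77, 144), (-75, 181), (-73, 163), (-71, 29), (-69, 22), (-67, 7), (-55, 4), (-53, 10), (-51, 10), (-49, 109), (-47, 163), (-45, 181), (-43, 51), (-23, 50), (-21, 161), (-19, 170), (-17, 127), (-15, 22), (-13, 16), (-11, 6), (5, 12), (7, 18), (9, 21), (11, 142), (13, 165), (15, 161), (17, 34), (33, 81), (35, 177), (37, 161), (39, 81), (41, 14), (43, 12), (45, 4), (65, 13), (67, 23), (69, 31), (71, 194), (73, 179), (75, 134), (77, 10)]
```

View pics/w1.png

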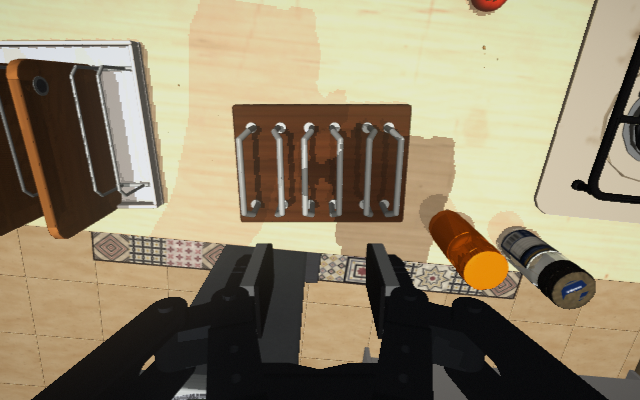

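The wrist view shows the stand with hoop pairs at about (385,170), (322,170) and (260,170). The gap grows from right to left, so slot 1 is at the right (world -y) and the stand yaw is about 5.9°. Next I'll go over the nearest board.

```bash
python3 -m creep '0.1 -1 0 0 0 0; 0.1 -1 0 0 0 0; 0.1 -1 0 0 0 0; 0.1 -1 0 0 0 0; 0.1 -1 0 0 0 0' >/dev/null
python3 -m creep '0.1 -1 0 0 0 0; 0 -1 0 0 0 0; 0 -1 0 0 0 0; 0 -1 0 0 0 0; 0 -0.2 0 0 0 0' >/dev/null
python3 -m creep '0 0 0 0 0 0; 0 0 0 0 0 0'
cat >> h.py <<'E'
def boards(cam='wrist',z=(.098,.122)):
    im,d,P=cloud(cam); out=[]
    for m in masks_of('board_a',cam):
        if m['conf']<.3: continue
        q=P[m['pixels']]; q=q[(q[:,2]>z[0])&(q[:,2]<z[1])]
        if len(q)<40: continue
        r=cv2.minAreaRect(q[:,:2].astype(np.float32)); print('board',round(m['conf'],2),len(q),np.round(r[0],4),np.round(r[1],4),round(r[2],2),'ztop',round(np.percentile(q[:,2],90),4))
    return im,P
E
python3 - <<'E'
from h import *
im,P=boards(); cv2.imwrite('pics/w2.png',im[...,::-1])
E
```

```text
t: 4.35
tool_pos: [0.4892, 0.1124, 0.4047]
tool_rot: [180.0, 0.0, 5.9]
force: [-0.0, -0.3, -0.0]
gripper_width: 0.0424
finger_force: 0.0
board 0.87 3602 [0.4947 0.25  ] [0.1457 0.0141] 5.35 ztop 0.1077
board 0.82 3945 [0.4895 0.1805] [0.1457 0.0177] 5.91 ztop 0.1078
board 0.7 1902 [0.4966 0.1122] [0.1455 0.0087] 6.13 ztop 0.1078
```

View pics/w2.png

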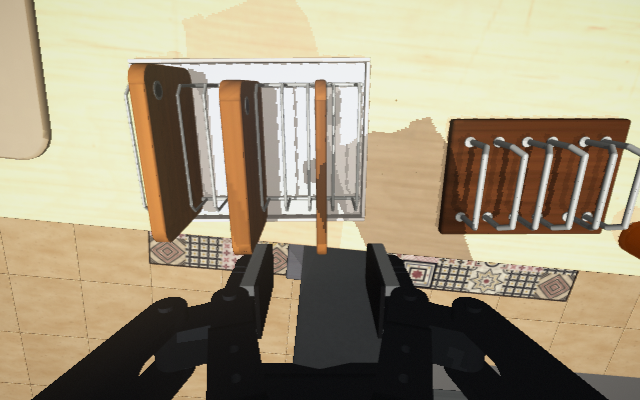

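The wrist view shows thin (320,165), thick (240,165) and medium (160,155) boards, consistent with 9, 17 and 13 mm. I'll grasp the right-hand board first and feel its thickness.

```bash
python3 -m creep '0.3 0 1 0 0 0; 0 0 1 0 0 0; 0 0 1 0 0 0; 0 0 1 0 0 0; 0 0 1 0 0 0' >/dev/null
python3 -m creep '0 0 0.9 0 0 0; 0 0 0.4 0 0 0; 0 0 0.2 0 0 0; 0 0 0 0 0 0'
python3 -m creep '0 0 0 0 0 0; 0 0 0 0 0 0; 0 0 0 0 0 0; 0 0 0 0 0 0; 0 0 0 0 0 0' 1 40
python3 -m creep '0 0 0 0 0 0; 0 0 0 0 0 0; 0 0 0 0 0 0'
```

```text
t: 5.35
tool_pos: [0.4966, 0.1142, 0.2423]
tool_rot: [180.0, 0.0, 5.9]
force: [0.1, 1.2, 0.2]
gripper_width: 0.0431
finger_force: 0.0
t: 5.85
tool_pos: [0.4967, 0.1145, 0.2429]
tool_rot: [-180.0, -0.1, 5.9]
force: [-0.4, -0.9, 8.0]
gripper_width: 0.0086
finger_force: 43.9
t: 6.15
tool_pos: [0.4967, 0.1145, 0.2429]
tool_rot: [-180.0, -0.1, 5.9]
force: [-1.2, -0.6, 8.1]
gripper_width: 0.0088
finger_force: 43.9
```

```bash
python3 -m creep '0 0 -0.4 0 0 0; 0 0 -0.8 0 0 0; 0 0 -0.8 0 0 0; 0 0 -0.8 0 0 0; 0 0 -0.6 0 0 0'
python3 -m creep '0 0.5 0 0 0 0; -0.1 1 0 0 0 0; -0.1 1 0 0 0 0; -0.1 1 0 0 0 0; -0.1 1 0 0 0 0' >/dev/null
python3 -m creep '-0.1 1 0 0 0 0; -0.1 1 0 0 0 0; -0.1 1 0 0 0 0; -0.1 1 0 0 0 0; -0.1 1 0 0 0 0' >/dev/null
python3 -m creep '-0.1 1 0 0 0 0; -0.1 0.7 0 0 0 0; -0.1 0.43 0 0 0 0; 0 0 0 0 0 0; 0 0 0 0 0 0'
cat >> h.py <<'E'
def check():
    s=get_state(); print(s['tool_pos'],s['tool_rot'],s['gripper_width'],s['force'])
    im,P=boards(z=(.18,.21)); q=P.reshape(-1,3)
    k=(q[:,0]>.38)&(q[:,0]<.6)&(q[:,1]>-.25)&(q[:,1]<.0)&(q[:,2]>.012)&(q[:,2]<.02)
    r=cv2.minAreaRect(q[k][:,:2].astype(np.float32)); print('foot',k.sum(),np.round(r[0],4),np.round(r[1],4),round(r[2],2))
    y=R.from_euler('z',-5.92,degrees=True).apply(q-np.array([*r[0],0]))
    k=(abs(y[:,0])<.04)&(abs(y[:,1])<.11)&(y[:,2]>.025)&(y[:,2]<.045)
    h,e=np.histogram(y[k,1],np.arange(-.1,.1,.002)); print([(round(a*1000+1),int(b)) for a,b in zip(e,h) if b])
    return im
E
python3 - <<'E'
from h import *
im=check(); cv2.imwrite('pics/w3.png',im[...,::-1])
E
```

```text
t: 6.65
tool_pos: [0.4964, 0.1145, 0.3292]
tool_rot: [-180.0, -0.1, 5.9]
force: [0.7, -0.1, -0.8]
gripper_width: 0.0084
finger_force: 42.4
t: 8.15
tool_pos: [0.4966, -0.1773, 0.327]
tool_rot: [-180.0, 0.0, 6.0]
force: [0.7, -0.9, -1.6]
gripper_width: 0.0086
finger_force: 42.4
[ 0.49659506 -0.17730912  0.32701662] [-1.79971675e+02  1.48913224e-02  5.95460945e+00] 0.00859731372594386 [ 0.65325157 -0.91573413 -1.5970868 ]
board 0.61 7002 [ 0.5197 -0.1742] [0.1002 0.009 ] 6.04 ztop 0.1917
foot 21748 [ 0.492  -0.1191] [0.129  0.1848] 6.06
[(-69, 2), (-11, 2), (-9, 3), (9, 24), (11, 20), (13, 4), (43, 13), (45, 17), (47, 4), (69, 30), (71, 18), (73, 2)]
```

View pics/w3.png

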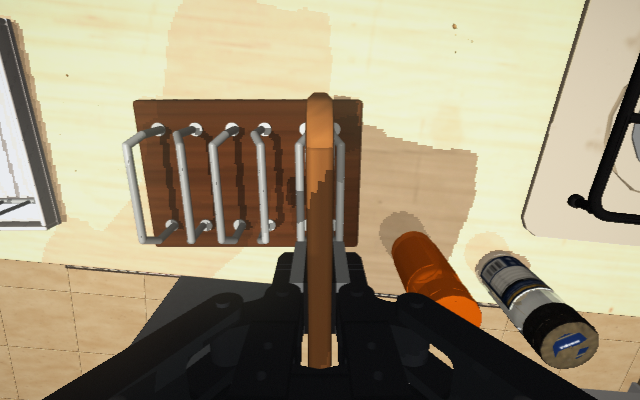

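The board is over slot 1: board edge at (320,120), slot hoops at (300,180) and (342,180). A shift of 0.8 mm centres it, then I lower it slowly while watching the force.

```bash
python3 -m creep '0 0.03 0.4 0 0 0; 0 0 0.4 0 0 0; 0 0 0.3 0 0 0; 0 0 0.2 0 0 0; 0 0 0 0 0 0'
python3 -m creep '0 0 0.2 0 0 0; 0 0 0.2 0 0 0; 0 0 0.2 0 0 0; 0 0 0.2 0 0 0; 0 0 0 0 0 0'
```

```text
t: 8.75
tool_pos: [0.4967, -0.1784, 0.2938]
tool_rot: [-180.0, 0.1, 6.0]
force: [-0.5, -0.8, -1.1]
gripper_width: 0.0084
finger_force: 42.5
t: 9.25
tool_pos: [0.4966, -0.1785, 0.274]
tool_rot: [-180.0, 0.1, 5.9]
force: [-0.8, -1.1, -1.8]
gripper_width: 0.0085
finger_force: 42.4
```

```bash
python3 -m creep '0 0 0.25 0 0 0; 0 0 0.25 0 0 0; 0 0 0.2 0 0 0; 0 0 0.1 0 0 0; 0 0 0 0 0 0'
python3 -m creep '0 0 0.06 0 0 0; 0 0 0.06 0 0 0; 0 0 0.06 0 0 0; 0 0 0 0 0 0'
```

```text
t: 9.75
tool_pos: [0.4967, -0.1785, 0.2543]
tool_rot: [-180.0, 0.0, 5.9]
force: [-0.5, 0.7, -2.0]
gripper_width: 0.0085
finger_force: 42.4
t: 10.15
tool_pos: [0.4969, -0.1785, 0.2509]
tool_rot: [180.0, -0.0, 5.9]
force: [-5.3, 2.8, 15.9]
gripper_width: 0.0087
finger_force: 45.2
```

```bash
python3 -m creep '0 0 0 0 0 0; 0 0 0 0 0 0; 0 0 0 0 0 0; 0 0 0 0 0 0; 0 0 -0.3 0 0 0' 0.5
python3 -m creep '0 0 -0.7 0 0 0; 0 0 -0.8 0 0 0; 0 0 -0.8 0 0 0; 0 0 -0.6 0 0 0; 0 -0.4 0 0 0 0'
python3 -m creep '0.1 -0.9 0 0 0 0; 0.1 -1 0 0 0 0; 0.1 -1 0 0 0 0; 0.1 -1 0 0 0 0; 0.1 -1 0 0 0 0' >/dev/null
python3 -m creep '0.1 -1 0 0 0 0; 0.1 -1 0 0 0 0; 0.1 -1 0 0 0 0; 0.1 -1 0 0 0 0; 0.1 -1 0 0 0 0' >/dev/null
python3 -m creep '0.1 -1 0 0 0 0; 0.1 -1 0 0 0 0; 0 -1 0 0 0 0; 0 -0.7 0 0 0 0; 0 -0.3 0 0 0 0'
python3 -m creep '0 0 0 0 0 0; 0 0 0 0 0 0'
python3 - <<'E'
from h import *
boards()
im,d,P=cloud('top'); cv2.imwrite('pics/t2.png',cv2.resize(im[190:270,160:370,::-1],None,fx=3.5,fy=3.5,interpolation=2))
boards('top')
E
```

```text
t: 10.65
tool_pos: [0.4965, -0.1785, 0.2572]
tool_rot: [-180.0, 0.1, 5.9]
force: [-0.0, -0.3, -0.7]
gripper_width: 0.0431
finger_force: 0.0
t: 11.15
tool_pos: [0.4961, -0.1695, 0.3324]
tool_rot: [179.9, -0.2, 5.8]
force: [0.5, -0.5, 0.8]
gripper_width: 0.0429
finger_force: 0.0
t: 12.65
tool_pos: [0.4888, 0.1821, 0.3299]
tool_rot: [-180.0, 0.0, 6.1]
force: [-0.3, 0.0, -0.0]
gripper_width: 0.0428
finger_force: 0.0
t: 12.85
tool_pos: [0.4896, 0.1794, 0.33]
tool_rot: [180.0, 0.0, 5.9]
force: [1.0, 0.1, -0.3]
gripper_width: 0.0425
finger_force: 0.0
board 0.98 5719 [0.4949 0.2502] [0.1451 0.0137] 5.47 ztop 0.1077
board 0.59 6248 [0.49   0.1804] [0.1449 0.0171] 5.96 ztop 0.1078
board 0.83 193 [0.4868 0.1821] [0.1453 0.0183] 5.71 ztop 0.11
board 0.6 147 [ 0.4908 -0.1766] [0.1425 0.0092] 5.99 ztop 0.1175
```

View pics/t2.png

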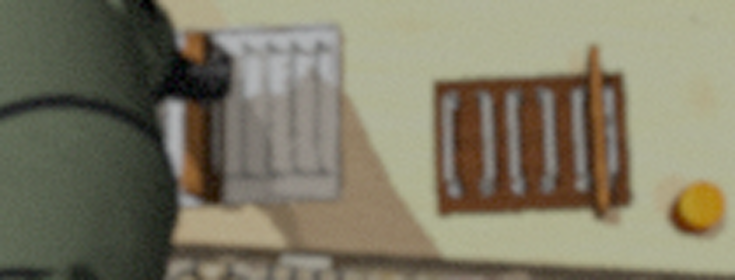

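The top view shows the thin board standing in the right-hand slot at (597,130). Now I'll grasp the middle board.

```bash
python3 -m creep '0 -0.02 1 0 0 0; 0 0 1 0 0 0; 0 0 0.9 0 0 0; 0 0 0.4 0 0 0; 0 0 0.2 0 0 0'
python3 -m creep '0 0 0 0 0 0; 0 0 0 0 0 0; 0 0 0 0 0 0; 0 0 0 0 0 0; 0 0 0 0 0 0' 1 40
python3 -m creep '0 0 0 0 0 0; 0 0 0 0 0 0'
```

```text
t: 13.6
tool_pos: [0.4895, 0.1804, 0.2421]
tool_rot: [180.0, 0.1, 5.9]
force: [-0.2, -0.1, 0.9]
gripper_width: 0.0426
finger_force: 0.0
t: 14.1
tool_pos: [0.4898, 0.1807, 0.2435]
tool_rot: [-180.0, -0.1, 5.9]
force: [-1.3, -1.4, 7.8]
gripper_width: 0.0168
finger_force: 40.6
t: 14.3
tool_pos: [0.4898, 0.1807, 0.2435]
tool_rot: [-180.0, -0.1, 5.9]
force: [-1.3, 0.2, 8.4]
gripper_width: 0.0162
finger_force: 40.6
```

```bash
python3 -m creep '0 0 -0.4 0 0 0; 0 0 -0.8 0 0 0; 0 0 -0.8 0 0 0; 0 0 -0.8 0 0 0; 0 0 -0.6 0 0 0'
python3 -m creep '-0.1 0.5 0 0 0 0; -0.1 1 0 0 0 0; -0.1 1 0 0 0 0; -0.1 1 0 0 0 0; -0.1 1 0 0 0 0' >/dev/null
python3 -m creep '-0.1 1 0 0 0 0; -0.1 1 0 0 0 0; -0.1 1 0 0 0 0; -0.1 1 0 0 0 0; -0.15 0.8 0 0 0 0' >/dev/null
python3 -m creep '-0.1 0.37 0 0 0 0; 0 0 0 0 0 0; 0 0 0 0 0 0'
python3 - <<'E'
from h import *
check()
E
```

```text
t: 14.8
tool_pos: [0.4895, 0.1806, 0.3297]
tool_rot: [-180.0, -0.1, 5.9]
force: [0.1, 0.1, -1.4]
gripper_width: 0.0166
finger_force: 39.3
t: 16.1
tool_pos: [0.4859, -0.0622, 0.3276]
tool_rot: [-180.0, 0.0, 6.0]
force: [-0.2, 0.5, -1.9]
gripper_width: 0.0164
finger_force: 39.4
[ 0.48589001 -0.06220395  0.32759991] [-1.79978534e+02  5.45151947e-03  5.96423071e+00] 0.01638315866894411 [-0.20007365  0.53943723 -1.92568345]
board 0.87 13141 [ 0.5085 -0.0591] [0.1016 0.0171] 5.94 ztop 0.1918
foot 14568 [ 0.4895 -0.1009] [0.1371 0.1491] 5.59
[(-73, 219), (-69, 5), (-67, 21), (-65, 15), (-31, 9), (-29, 27), (-27, 27), (-11, 3), (-9, 6), (-7, 1)]
```

```bash
python3 -m creep '0 0 0.4 0 0 0; 0 0 0.4 0 0 0; 0 0 0.3 0 0 0; 0 0 0.2 0 0 0; 0 0 0 0 0 0'
python3 -m creep '0 0 0.2 0 0 0; 0 0 0.2 0 0 0; 0 0 0.2 0 0 0; 0 0 0.2 0 0 0; 0 0 0 0 0 0'
```

```text
t: 16.7
tool_pos: [0.4858, -0.0627, 0.2943]
tool_rot: [-180.0, 0.1, 6.0]
force: [-0.9, -0.1, -1.6]
gripper_width: 0.0165
finger_force: 39.4
t: 17.2
tool_pos: [0.4858, -0.0628, 0.2745]
tool_rot: [-180.0, 0.1, 5.9]
force: [0.4, -0.3, -2.5]
gripper_width: 0.0166
finger_force: 39.4
```

```bash
python3 -m creep '0 0 0.25 0 0 0; 0 0 0.25 0 0 0; 0 0 0.2 0 0 0; 0 0 0.1 0 0 0; 0 0 0 0 0 0'
python3 -m creep '0 0 0.06 0 0 0; 0 0 0.06 0 0 0; 0 0 0.06 0 0 0; 0 0 0 0 0 0'
```

```text
t: 17.7
tool_pos: [0.4859, -0.0627, 0.2548]
tool_rot: [-180.0, 0.0, 5.9]
force: [-1.0, -0.2, -1.4]
gripper_width: 0.0164
finger_force: 39.4
t: 18.1
tool_pos: [0.486, -0.0629, 0.2514]
tool_rot: [180.0, -0.0, 5.9]
force: [-4.9, -0.2, 18.7]
gripper_width: 0.0167
finger_force: 42.2
```

```bash
python3 -m creep '0 0 0 0 0 0; 0 0 0 0 0 0; 0 0 0 0 0 0; 0 0 0 0 0 0; 0 0 -0.3 0 0 0' 0.5
python3 -m creep '0 0 -0.7 0 0 0; 0 0 -0.8 0 0 0; 0 0 -0.8 0 0 0; 0 0 -0.6 0 0 0; 0.1 -0.4 0 0 0 0'
python3 -m creep '0.1 -0.9 0 0 0 0; 0.1 -1 0 0 0 0; 0.1 -1 0 0 0 0; 0.1 -1 0 0 0 0; 0.1 -1 0 0 0 0' >/dev/null
python3 -m creep '0.1 -1 0 0 0 0; 0.1 -1 0 0 0 0; 0.1 -1 0 0 0 0; 0.1 -1 0 0 0 0; 0.2 -1 0 0 0 0' >/dev/null
python3 -m creep '0.2 -1 0 0 0 0; 0.2 -0.8 0 0 0 0; 0.14 -0.3 0 0 0 0; 0 0 0 0 0 0; 0 0 0 0 0 0'
python3 - <<'E'
from h import *
boards(); boards('top')
E
```

```text
t: 18.6
tool_pos: [0.4858, -0.0627, 0.2578]
tool_rot: [-180.0, 0.1, 6.0]
force: [-0.2, 0.0, 1.0]
gripper_width: 0.0427
finger_force: 0.0
t: 19.1
tool_pos: [0.4877, -0.0534, 0.3328]
tool_rot: [179.9, -0.2, 5.8]
force: [-0.3, 0.5, 0.1]
gripper_width: 0.0428
finger_force: 0.0
t: 20.6
tool_pos: [0.4971, 0.2492, 0.3304]
tool_rot: [180.0, 0.0, 5.9]
force: [0.7, -1.2, -0.7]
gripper_width: 0.0427
finger_force: 0.0
board 0.59 4712 [0.4947 0.2504] [0.1458 0.0131] 5.46 ztop 0.1078
board 0.89 162 [0.4921 0.2521] [0.1459 0.014 ] 5.49 ztop 0.1098
board 0.76 269 [ 0.4828 -0.0609] [0.1465 0.017 ] 6.12 ztop 0.1178
board 0.48 144 [ 0.4909 -0.1765] [0.1418 0.0092] 5.99 ztop 0.1171
```

```bash
python3 -m creep '-0.1 -0.03 1 0 0 0; 0 0 1 0 0 0; 0 0 0.9 0 0 0; 0 0 0.4 0 0 0; 0 0 0.2 0 0 0'
python3 -m creep '0 0 0 0 0 0; 0 0 0 0 0 0; 0 0 0 0 0 0; 0 0 0 0 0 0; 0 0 0 0 0 0' 1 40
python3 -m creep '0 0 0 0 0 0; 0 0 0 0 0 0'
```

```text
t: 21.3
tool_pos: [0.4946, 0.2502, 0.2426]
tool_rot: [180.0, 0.1, 5.9]
force: [-0.3, 0.4, -1.1]
gripper_width: 0.0428
finger_force: 0.0
t: 21.8
tool_pos: [0.4949, 0.2506, 0.2441]
tool_rot: [-180.0, -0.1, 5.9]
force: [-1.1, -0.8, 7.0]
gripper_width: 0.0125
finger_force: 40.4
t: 22.0
tool_pos: [0.4949, 0.2507, 0.2441]
tool_rot: [-180.0, -0.1, 5.9]
force: [-0.1, -0.8, 8.0]
gripper_width: 0.0125
finger_force: 40.4
```

```bash
python3 -m creep '0 0 -0.4 0 0 0; 0 0 -1 0 0 0; 0 0 -1 0 0 0; 0 0 -1 0 0 0; 0 0 -1 0 0 0'
python3 -m creep '0 0 -0.8 0 0 0; -0.1 0.5 0 0 0 0; -0.1 1 0 0 0 0; -0.1 1 0 0 0 0; -0.1 1 0 0 0 0' 
python3 -m creep '-0.1 1 0 0 0 0; -0.1 1 0 0 0 0; -0.1 1 0 0 0 0; -0.1 1 0 0 0 0; -0.1 1 0 0 0 0' >/dev/null
python3 -m creep '-0.2 1 0 0 0 0; -0.1 1 0 0 0 0; -0.1 1 0 0 0 0; -0.1 1 0 0 0 0; -0.1 1 0 0 0 0' >/dev/null
python3 -m creep '-0.1 0.8 0 0 0 0; -0.1 0.46 0 0 0 0; 0 0 0 0 0 0; 0 0 0 0 0 0'
```

```text
t: 22.5
tool_pos: [0.4944, 0.2504, 0.3551]
tool_rot: [-180.0, -0.0, 5.9]
force: [-0.5, 0.2, -2.1]
gripper_width: 0.0124
finger_force: 39.0
t: 23.0
tool_pos: [0.4932, 0.1607, 0.3729]
tool_rot: [180.0, 0.0, 5.9]
force: [-0.2, -0.2, -1.2]
gripper_width: 0.0128
finger_force: 39.1
t: 24.4
tool_pos: [0.4903, -0.1204, 0.3731]
tool_rot: [-180.0, 0.0, 6.0]
force: [0.5, 0.7, -2.2]
gripper_width: 0.0125
finger_force: 39.2
```

```bash
python3 -m creep '0 0 0.6 0 0 0; 0 0 0.8 0 0 0; 0 0 0.5 0 0 0; 0 0 0 0 0 0'
python3 -m creep '0 0 0.4 0 0 0; 0 0 0.4 0 0 0; 0 0 0.3 0 0 0; 0 0 0.2 0 0 0; 0 0 0 0 0 0'
python3 -m creep '0 0 0.2 0 0 0; 0 0 0.2 0 0 0; 0 0 0.2 0 0 0; 0 0 0.2 0 0 0; 0 0 0 0 0 0'
```

```text
t: 24.8
tool_pos: [0.4902, -0.12, 0.3244]
tool_rot: [-179.9, 0.1, 6.0]
force: [0.6, -0.2, -1.2]
gripper_width: 0.0128
finger_force: 39.1
t: 25.3
tool_pos: [0.4904, -0.1208, 0.2926]
tool_rot: [-180.0, 0.1, 5.9]
force: [-0.1, 0.6, -1.8]
gripper_width: 0.013
finger_force: 39.2
t: 25.8
tool_pos: [0.4904, -0.1208, 0.2725]
tool_rot: [-180.0, 0.1, 6.0]
force: [-0.6, 1.2, -2.1]
gripper_width: 0.0128
finger_force: 39.1
```

```bash
python3 -m creep '0 0 0.25 0 0 0; 0 0 0.25 0 0 0; 0 0 0.15 0 0 0; 0 0 0 0 0 0'
python3 -m creep '0 0 0.06 0 0 0; 0 0 0.06 0 0 0; 0 0 0.06 0 0 0; 0 0 0 0 0 0'
```

```text
t: 26.2
tool_pos: [0.4904, -0.1209, 0.2563]
tool_rot: [-180.0, 0.1, 5.9]
force: [-0.6, 1.4, -1.4]
gripper_width: 0.0126
finger_force: 39.1
t: 26.6
tool_pos: [0.4906, -0.1208, 0.2524]
tool_rot: [-180.0, -0.0, 5.9]
force: [0.6, 2.1, -2.4]
gripper_width: 0.0124
finger_force: 39.1
```

```bash
python3 -m creep '0 0 0.06 0 0 0; 0 0 0.04 0 0 0; 0 0 0 0 0 0'
```

```text
t: 26.9
tool_pos: [0.4906, -0.121, 0.2519]
tool_rot: [180.0, -0.1, 5.9]
force: [-14.3, 3.5, 49.1]
gripper_width: 0.0127
finger_force: 46.7
```

```bash
python3 -m creep '0 0 0 0 0 0; 0 0 0 0 0 0; 0 0 0 0 0 0; 0 0 0 0 0 0; 0 0 -0.3 0 0 0' 0.5
python3 -m creep '0 0 -0.7 0 0 0; 0 0 -1 0 0 0; 0 0 -1 0 0 0; 0 0 -1 0 0 0; 0 0 -1 0 0 0'
python3 -m creep '0 -1 -0.5 0 0 0; 0 -1 0 0 0 0; 0 -1 0 0 0 0; 0 -1 0 0 0 0; 0 -1 0 0 0 0' >/dev/null
python3 -m creep '0 0 0 0 0 0; 0 0 0 0 0 0; 0 0 0 0 0 0'
python3 - <<'E'
from h import *
im,P=boards(z=(.105,.13)); cv2.imwrite('pics/w4.png',im[...,::-1]); boards('top',z=(.105,.13))
for t in('tin','spice'): print(t,[(np.round(b['point'],3).tolist(),round(b['conf'],2)) for b in boxes_of(t,'top')])
E
```

```text
t: 27.4
tool_pos: [0.4903, -0.1208, 0.257]
tool_rot: [-180.0, 0.1, 5.9]
force: [0.3, -0.2, -0.5]
gripper_width: 0.0426
finger_force: 0.0
t: 27.9
tool_pos: [0.4903, -0.1209, 0.3765]
tool_rot: [180.0, -0.0, 5.9]
force: [0.6, -0.3, 0.0]
gripper_width: 0.0428
finger_force: 0.0
t: 28.7
tool_pos: [0.4776, 0.0026, 0.3877]
tool_rot: [180.0, -0.0, 5.9]
force: [0.0, 0.4, 0.2]
gripper_width: 0.0429
finger_force: 0.0
board 0.57 4097 [ 0.4896 -0.1202] [0.1475 0.0137] 6.09 ztop 0.1156
board 0.56 3679 [ 0.493  -0.1546] [0.1477 0.0571] 6.12 ztop 0.1154
board 0.64 263 [ 0.4824 -0.0609] [0.1465 0.017 ] 5.99 ztop 0.1175
board 0.57 148 [ 0.4925 -0.1764] [0.1461 0.0092] 5.97 ztop 0.117
board 0.46 121 [ 0.4823 -0.121 ] [0.1381 0.0121] 3.44 ztop 0.1177
tin [([0.734, 0.028, 0.035], 0.91)]
spice [([0.427, -0.266, 0.104], 0.63), ([0.432, -0.535, 0.103], 0.61), ([0.416, -0.348, 0.103], 0.5)]
```

View pics/w4.png

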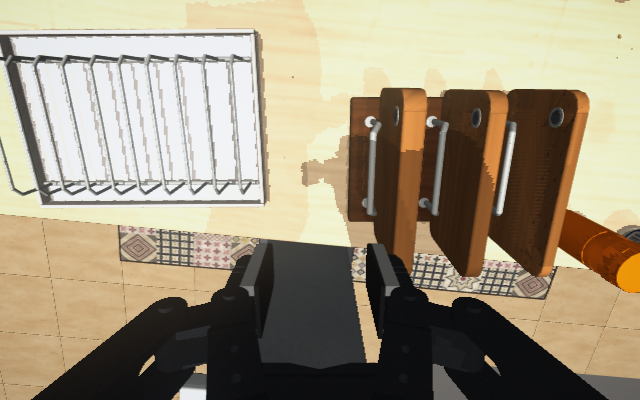

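The drainer is empty (130,120). All three boards stand upright in the stand at (400,170), (475,170) and (545,170), with their tops at 116 mm, so they are seated. The gripper is clear, so I'll hand in.

```bash
python3 -c "
from plant import *
print(sign_off())"
```

```text
the job is handed in; nothing more can be done
None
```

All three boards are upright and seated in the stand, each in the slot for its felt thickness (9 mm in slot 1, 13 mm in slot 2, 17 mm in slot 3), with no sign that the tin or jar was touched; I handed the job in at about 29 s of the 69 s limit, and the verdict was not shown.

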